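Weigh two look-alike rollers and pack the heavier

TASK

Two look-alike pallet-truck rollers stand on the packing bench, one heavier than the other. Set them gently on opposite pans of the balance and let go, then take the one whose side drops and press it upright and fully home into the hole of the tray's insert, feeling for the hole without forcing it. Leave the other roller on its pan and the rest of the bench as it is.

Things in the scene. Friction and masses are not known exactly. Their poses are not given: they have to be found in the camera images.
- roller_a_center (a point): centre (half-way up, 31 mm above its foot) of one grey nylon roller, a plain upright cylinder 42 mm in diameter and 62 mm tall, its lowest 6 mm tapering to 39 mm; z is its axis. 0.15 to 0.35 kg. It stands loose on the bench; which of the two rollers is heavier varies and cannot be seen
- roller_b_center (a point): the same point of the other roller, alike in every outward way and of about the same range of mass
- balance: two-pan balance fixed to the bench, base 120 mm along x, 170 mm along y; origin under its centre, pivot 65 mm up. Its arms lie along its y axis, a pan 110 mm to either side. A linkage keeps the pans level; each moves 9 mm up or down from mid. Empty, it rests tipped to either side. Damped: a small difference takes a few seconds to tip it. Bears no blow or push over 25 N
- beam (a joint): angle of the balance's arms, rad, about -0.08 to 0.08: at +0.08 the left (+y) pan is fully up and the right pan fully down, at -0.08 the other way round
- pan_left_top (a point): centre of the upper face of the pan on the balance's +y side: a flat, rimless steel disc 68 mm across, 5 mm thick; 90 mm above the bench when level
- pan_right_top (a point): centre of the upper face of the pan on its -y side; as the left one
- tray: open mailing tray fixed to the bench, outside 130 mm along x, 200 mm along y, walls 36 mm tall; origin under its centre. Its plywood insert has a round hole on the tray's centre line (x = 0), but the insert has been shoved towards the tray's +y end: the hole's centre lies anywhere from y = 6 to 35 mm, which no pose tells. A push over some 18 N (32 N of contact force in all) is forcing it
- tray_mid (a point): the tray's centre at the height of the insert's flat upper face, 36 mm above the bench; axes as the tray's. The hole is 44 mm across and 24 mm deep. The insert shifts along y only if pushed by some 18 N, and gives downwards 1 mm per 4 N, 6 mm at most. Two sprung lugs in the hole, 8 mm down, grip a roller: it needs a push of 3 to 10 N to go home, its centre then 42 to 43 mm above the bench
- pad (a joint): how far the insert has been pressed down in the tray, m, 0 (up) to -0.006 (bottomed)
- tape_roll: bystander: a roll of clear tape lying flat, 100 mm across, 48 mm tall; origin under its centre
- spray_bottle: bystander: white bottle 54 mm across, 150 mm tall; origin under its centre
- tape_gun: bystander: blue tape dispenser about 165 mm long, 60 mm tall; origin under its middle, x along it

How it is judged:
On the way:
1. both rollers stand released on opposite pans and one side has dropped ((((horizontal distance between roller_a_center and pan_left_top below 0.03 m and z of roller_a_center in the frame of pan_left_top between 0.026 and 0.036 m and angle between roller_a_center's own z axis and vertical below 0.15 rad) and (horizontal distance between roller_b_center and pan_right_top below 0.03 m and z of roller_b_center in the frame of pan_right_top between 0.026 and 0.036 m and angle between roller_b_center's own z axis and vertical below 0.15 rad)) or ((horizontal distance between roller_b_center and pan_left_top below 0.03 m and z of roller_b_center in the frame of pan_left_top between 0.026 and 0.036 m and angle between roller_b_center's own z axis and vertical below 0.15 rad) and (horizontal distance between roller_a_center and pan_right_top below 0.03 m and z of roller_a_center in the frame of pan_right_top between 0.026 and 0.036 m and angle between roller_a_center's own z axis and vertical below 0.15 rad))) and (value of joint beam above 0.06 rad or value of joint beam below -0.06 rad) and contact force between the fingers and roller_a below 0.05 N and contact force between the fingers and roller_b below 0.05 N), for 0.4 s.
At the end, for the whole second after the job is handed in: the heavier roller (either if within 2 %) stands upright in the insert's hole, fully home (centre under 46.5 mm above the tray's underside, about 3 mm from the floor of the hole); the lighter stands on a pan within 30 mm of its centre; both released and at rest ((((z of roller_a_center in the frame of tray between 0.038 and 0.0465 m and x of roller_a_center in the frame of tray between -0.006 and 0.006 m and y of roller_a_center in the frame of tray between -0.001 and 0.042 m and angle between roller_a_center's own z axis and vertical below 0.1 rad) and ((horizontal distance between roller_b_center and pan_left_top below 0.03 m and z of roller_b_center in the frame of pan_left_top between 0.026 and 0.036 m and angle between roller_b_center's own z axis and vertical below 0.15 rad) or (horizontal distance between roller_b_center and pan_right_top below 0.03 m and z of roller_b_center in the frame of pan_right_top between 0.026 and 0.036 m and angle between roller_b_center's own z axis and vertical below 0.15 rad)) and value of joint pad below -0.000395162 m) or ((z of roller_b_center in the frame of tray between 0.038 and 0.0465 m and x of roller_b_center in the frame of tray between -0.006 and 0.006 m and y of roller_b_center in the frame of tray between -0.001 and 0.042 m and angle between roller_b_center's own z axis and vertical below 0.1 rad) and ((horizontal distance between roller_a_center and pan_left_top below 0.03 m and z of roller_a_center in the frame of pan_left_top between 0.026 and 0.036 m and angle between roller_a_center's own z axis and vertical below 0.15 rad) or (horizontal distance between roller_a_center and pan_right_top below 0.03 m and z of roller_a_center in the frame of pan_right_top between 0.026 and 0.036 m and angle between roller_a_center's own z axis and vertical below 0.15 rad)) and contact force between roller_a and balance below 2.50155 N)) and linear speed of each of roller_a, roller_b below 0.02 m/s and contact force between the fingers and roller_a below 0.05 N and contact force between the fingers and roller_b below 0.05 N); the robot touches nothing.
It fails at once if a roller pressed or dropped on the balance with more than 25 N (contact force between any of roller_a, roller_b and balance above 25 N).
It fails at once if a roller forced against the tray or its insert with more than 32 N (contact force between any of roller_a, roller_b and tray above 32 N).
It fails at once if tape roll, bottle or tape gun moved by more than 20 mm (distance of any of tape_roll, spray_bottle, tape_gun from where it was at the start of the episode above 0.02 m).
It also fails if it takes over 72 s, if anything falls off the work surface, if the arm or the gripper's body presses on something with over 40 N, if the wrist force passes 120 N, or if a joint passes its speed limit or range.

ROBOT

A 6-joint arm with a two-finger parallel gripper is mounted at the origin on the work surface. World frame = base frame: x ahead of the robot, y to its left, z up, the work surface at z = 0. Lengths are in m, angles in rad, forces in N, time in s.
With the tool pointing down it reaches from about 0.325 to 0.9 m from the base axis. Payload 6.1 kg.
Tool frame: the origin (TCP) lies on the front face of the gripper's body, between the roots of the fingers; the fingertips stand 70 mm ahead of it and the grasp point (between the pads) lies 51 mm ahead of it; z points along the fingers, y is the line along which they close (so a half turn about z gives the same grasp; the last joint's range is limited). The gripper opens to 87 mm and grips with 3 to 60 N. Pads are 19 mm wide; open, the fingers measure 117 mm over their backs; the gripper's body (75 mm by 190 mm) begins 51 mm behind the grasp point.
Start: joints at [1.034, 0.22, 1.526, -0, 1.395, -0.126], TCP at [0.25, 0.573, 0.292] pointing down, gripper open.
Joint ranges: [-2.98, 2.98], [-0.91, 2.08], [0.09, 2.57], [-1.24, 4.39], [0.2, 2.65], [-2.68, 2.68]. Speed limits (rad/s): [2.57, 2.57, 3.01, 3.14, 3.14, 3.14].

INTERFACE

Orientations are given as a unit quaternion [x, y, z, w].
In Python, from plant import bot, optics, order gives the robot as it stands.
- The arm moves only by the tool carry_out, never from a script. Its argument "moves" is a list of rows, each a list of 5 numbers: the shift along the world's x, y, z in cm, then the turn about the world's z in degrees, then the closure, from -1 (fully open) to 1 (shut). In form: [[dx, dy, dz, twist, claw], ...]. A call has 1 to 8 rows; each row is the pose to reach, as a shift and turn from the pose commanded when the call began; what a row does not reach only later rows make up. A row lasts 1/12 s, in which the tool goes at most 41.7 mm and 7.16 degrees, less where a joint would pass 70% of its speed; a pose out of reach is approached as far as the arm can. A call with a gripper value outside its range is refused whole. The fingers move at their own pace and stop on an object; "newtons" is the grip in N (left out, the last holds). Time passes only in rows, so rows that repeat a pose let the fingers close. It gives the time, the measured TCP pose, the force, the opening and the grip force at its end, in the units of the state.
- bot.read_state(): the state, without advancing time (a new reading comes with each control period).
- optics.read_camera(name): name is "scene" or "side" or "wrist"; returns a dict with "frame" (384x512x3 uint8, red, green, blue), "z_map" (384x512 float32, m along the optical axis (not along the pixel's ray), 0 where there is no reading), "vfov" (degrees; the focal length in pixels is half the picture's height over the tangent of half this angle, whatever the lens; pixels are square), "cx", "cy" (the principal point, pixels), "dist" ([k1, k2, p1, p2, k3] as OpenCV has them; the pictures are not rectified), "R" (3x3) and "t" (3): a world point X has camera coordinates R X + t; the wrist camera has in their place "mount" (4x4, takes a point from camera to tool coordinates, whose origin is the TCP and whose axes are the flange's). Camera axes: x right, y down, z forward; pixel columns grow to the right and rows downward; lengths in m; the calibration is good to about 2 mm. A picture is of the moment at which its call begins: read the wrist's pose just before it.
- order.close_job(): hands the job in; it is judged then, once.
Trained networks look in a picture, given as the dict that the camera call returned (one of the last four; its "shot" number tells which), for a name from the list of things; names that differ only in an ending like _2 or _b are one class to them, and where a whole thing is asked for, a point or a joint stands for the part that bears it (a point fixed in the world has none). Each returns a list of dicts, best first, with "conf" (0 to 1); they miss things now and then, are a little off and sometimes report something else, mostly with a low value. They report only what shows in the picture. A call takes as long as a camera call.
- optics.regions_of(picture, query): "mask" (384x512 bool, what is visible of it) and "pixel" ([column, row] in pixels, amid what is visible of it).
The state is a dict: "time": time; "qpos": joint angles; "qvel": joint speeds; "joint_efforts": joint torques, N m; "tcp_pos": TCP position; "eef_rot": TCP orientation; "force": force on the tool from outside, world axes, zero at the start; "ft_torque": the same for the moment, N m; "opening": finger opening in m; "grip_force": force on a finger pad.
Only numpy, scipy, OpenCV 4.12 (cv2) and the standard library are available. Lean on these libraries where they do the work, as an engineer would, in place of code of your own. Each camera call takes 0.05 s, during which the arm holds its last target. There are 200 camera calls.

## Working session

There is one attempt and no reset: what is moved stays moved. The work goes in short steps, Python scripts to look and compute and a tool call to move; the robot and the scene stay as the last step left them, time stands still between calls to the robot, and variables do not carry over. Pictures are saved under pics/ and viewed, at most 10 in all, crops included, and the job is handed in when it is done.

Besides the shell and the picture viewer there is one more tool, called by a JSON object that holds its "fn" and its "kwargs". carry_out: Moves the arm, as the interface text tells. Its arguments: {"type":"object","properties":{"moves":{"type":"array","items":{"type":"array","items":{"type":"number"}}},"newtons":{"type":"number"}},"required":["moves"]}

```bash
mkdir -p pics; ls; cat > h.py <<'E'
import numpy as np, cv2
from plant import bot, optics, order
from scipy.spatial.transform import Rotation as Ro
def cam(name):
    s=bot.read_state(); d=optics.read_camera(name); 
    if name=="wrist":
        T=np.eye(4);T[:3,:3]=Ro.from_quat(s["eef_rot"]).as_matrix();T[:3,3]=s["tcp_pos"]
        d["C2W"]=T@np.array(d["mount"])
    else:
        M=np.eye(4);M[:3,:3]=d["R"];M[:3,3]=np.ravel(d["t"]);d["C2W"]=np.linalg.inv(M)
    h,w=d["frame"].shape[:2]; f=h/2/np.tan(np.radians(d["vfov"])/2)
    d["K"]=np.array([[f,0,d["cx"]],[0,f,d["cy"]],[0,0,1.]])
    return d
def cloud(d):
    h,w=d["z_map"].shape
    u,v=np.meshgrid(np.arange(w),np.arange(h))
    p=cv2.undistortPoints(np.stack([u,v],-1).reshape(-1,1,2).astype(np.float64),d["K"],np.array(d["dist"],float)).reshape(h,w,2)
    z=d["z_map"]; P=np.stack([p[...,0]*z,p[...,1]*z,z],-1)
    W=P@d["C2W"][:3,:3].T+d["C2W"][:3,3]; W[z<=0]=np.nan
    return W
def save(d,n): cv2.imwrite(f"pics/{n}.png",d["frame"][...,::-1])
E
python3 - <<'E'
from h import *
ims=[]
for n in ["scene","side"]:
    d=cam(n); W=cloud(d); save(d,n+"0")
    print(n,d["C2W"][:3,3].round(2))
    for q in ["roller_a_center","balance","pan_left_top","tray","tape_roll","spray_bottle","tape_gun"]:
        for r in optics.regions_of(d,q)[:3]:
            P=W[r["mask"]];P=P[~np.isnan(P[:,0])]
            if len(P): print(q,round(r["conf"],2),np.round(r["pixel"]),len(P),np.percentile(P,[2,50,98],axis=0).round(3).tolist())
print(bot.read_state())
E
```

```text
pics
scene [1.25 0.45 0.77]
roller_a_center 0.55 [219. 160.] 227 [[0.447, -0.277, 0.006], [0.471, -0.253, 0.042], [0.481, -0.242, 0.065]]
balance 0.77 [248. 222.] 2558 [[0.591, -0.133, 0.008], [0.644, 0.001, 0.027], [0.693, 0.119, 0.097]]
pan_left_top 0.69 [280. 221.] 429 [[0.547, 0.035, 0.002], [0.649, 0.098, 0.096], [0.681, 0.13, 0.098]]
tray 0.84 [386. 229.] 3126 [[0.361, 0.203, 0.0], [0.442, 0.308, 0.032], [0.505, 0.401, 0.038]]
tray 0.63 [178. 176.] 363 [[0.546, -0.417, 0.001], [0.608, -0.307, 0.028], [0.632, -0.273, 0.06]]
tape_roll 0.68 [362. 287.] 1364 [[0.628, 0.292, 0.001], [0.686, 0.338, 0.036], [0.722, 0.383, 0.05]]
tape_roll 0.49 [384. 232.] 2992 [[0.363, 0.204, 0.002], [0.442, 0.308, 0.032], [0.505, 0.4, 0.038]]
spray_bottle 0.63 [131. 171.] 717 [[0.594, -0.605, -0.001], [0.715, -0.401, 0.071], [0.734, -0.387, 0.15]]
tape_gun 0.86 [178. 173.] 373 [[0.542, -0.419, -0.0], [0.607, -0.309, 0.028], [0.632, -0.273, 0.06]]
side [ 0.34 -0.6   0.68]
roller_a_center 0.56 [247. 306.] 652 [[0.439, -0.285, -0.001], [0.457, -0.274, 0.058], [0.488, -0.23, 0.064]]
balance 0.81 [277. 20
[... 667 characters left out ...]
.281, 0.06]]
{'time': 0.8, 'qpos': array([ 1.03388568e+00,  2.20341974e-01,  1.52649594e+00,  2.84739190e-05,
        1.39473197e+00, -1.26078398e-01]), 'qvel': array([ 0.00090754,  0.00081629,  0.0007562 , -0.00027779, -0.00198097,
        0.00061942]), 'joint_efforts': array([-8.78819956e-04, -4.94525421e+01, -3.87682092e+01,  6.94365660e-02,
        4.69881808e-02, -2.26545916e-05]), 'tcp_pos': array([0.24958573, 0.57298963, 0.29227577]), 'eef_rot': array([ 2.03976997e-01,  9.78975681e-01,  1.53269763e-05, -9.54847694e-06]), 'force': array([ 0.62362532, -0.05616878,  0.12820207]), 'ft_torque': array([ 0.06047009, -0.03977691, -0.01206957]), 'grip_force': 0.0, 'opening': 0.086620875691451}
```

View pics/scene0.png

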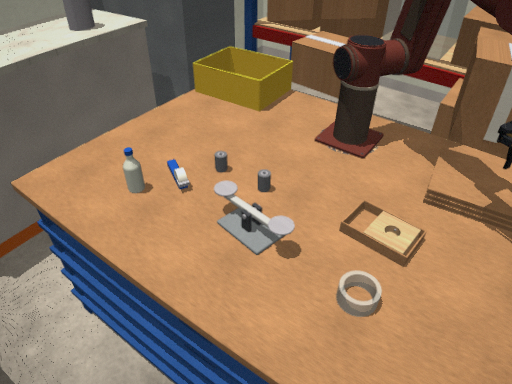

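View pics/side0.png

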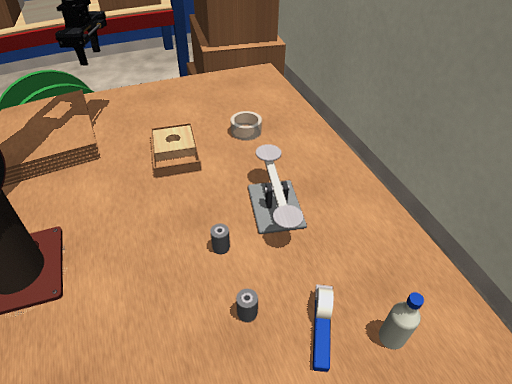

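Both views show the rollers (scene 221,161 and 264,180; side 247,306 and 220,239), the balance pans (side 269,153 and 288,216), and the tray with its hole visible at about (172,138) in side and (393,230) in scene. Next I fit geometry.

```bash
cat > fit.py <<'E'
from h import *
from scipy.optimize import least_squares
def nn(P): return P[~np.isnan(P).any(1)]
def box(P,x0,x1,y0,y1,z0,z1):
    return P[(P[:,0]>x0)&(P[:,0]<x1)&(P[:,1]>y0)&(P[:,1]<y1)&(P[:,2]>z0)&(P[:,2]<z1)]
def circ(P,r,c0): 
    s=least_squares(lambda c:np.hypot(*(P[:,:2]-c).T)-r,c0,loss="soft_l1",f_scale=.002); return s.x.round(4),np.sqrt(np.mean(s.fun**2)).round(4)
E
python3 - <<'E'
from fit import *
for n in ["scene","side"]:
    d=cam(n);W=cloud(d);np.save(n+".npy",W);P=nn(W.reshape(-1,3))
    pix={"scene":[(221,161),(264,181)],"side":[(247,308),(220,240)]}[n]
    for u,v in pix:
        c=np.nanmedian(W[v-3:v+4,u-3:u+4].reshape(-1,3),0)
        Q=box(P,c[0]-.05,c[0]+.05,c[1]-.05,c[1]+.05,.01,.054)
        T=box(P,c[0]-.05,c[0]+.05,c[1]-.05,c[1]+.05,.057,.075)
        print(n,"roller",c.round(3),len(Q),circ(Q,.021,c[:2]-0*d["C2W"][:2,3]),"top",len(T),(T.min(0)+T.max(0))/2,np.median(T[:,2]))
    for nm,y0,y1 in [("L",.06,.16),("R",-.17,-.06)]:
        T=box(P,.57,.73,y0,y1,.07,.11); h,*_=cv2.minEnclosingCircle(T[:,:2].astype(np.float32)*1000),
        print(n,nm,len(T),h,np.median(T[:,2]))
    T=box(P,.33,.53,.17,.43,.02,.045); print("tray",cv2.minAreaRect(T[:,:2].astype(np.float32)*1000),np.median(T[:,2]))
    H=box(P,.38,.48,.25,.37,-.01,.026); print("hole pts",len(H),np.percentile(H,[2,50,98],axis=0).round(3).tolist())
    B=box(P,.55,.75,-.12,.12,.004,.02); print("base",cv2.minAreaRect(B[:,:2].astype(np.float32)*1000))
E
```

```text
scene roller [ 0.474 -0.251  0.046] 137 (array([ 0.4861, -0.241 ]), np.float64(0.008)) top 74 [ 0.45924144 -0.26261902  0.06173309] 0.06293713149717983
scene roller [ 0.475 -0.074  0.043] 143 (array([ 0.4879, -0.0655]), np.float64(0.0068)) top 102 [ 0.46005376 -0.08603385  0.06179064] 0.06287697635113926
scene L 421 ((649.8077392578125, 98.29638671875), 35.61368942260742) 0.09559052592910744
scene R 352 ((611.349853515625, -105.17587280273438), 46.383811950683594) 0.0854354144037136
tray ((432.5966491699219, 301.5932922363281), (200.721923828125, 137.17845153808594), 84.02041625976562) 0.03493325683814574
hole pts 141 [[0.386, 0.251, 0.002], [0.417, 0.317, 0.01], [0.449, 0.343, 0.025]]
base ((645.2623291015625, -0.6926422119140625), (183.7001495361328, 242.34036254882812), 1.7797688245773315)
side roller [ 0.453 -0.283  0.058] 220 (array([ 0.4592, -0.2638]), np.float64(0.0007)) top 329 [ 0.45856943 -0.26464355  0.06144954] 0.06163128177100863
side roller [ 0.454 -0.106  0.05 ] 208 (array([ 0.4526, -0.1227]), np.float64(0.0062)) top 242 [ 0.45752321 -0.08705607  0.06102313] 0.06200549011605122
side L 381 ((646.32666015625, 94.96614837646484), 37.71843719482422) 0.09404237070786892
side R 604 ((609.21875, -104.2919921875), 47.000816345214844) 0.0848243965502492
tray ((431.3040466308594, 300.59527587890625), (208.60874938964844, 131.90830993652344), 84.33072662353516) 0.03425119609006
hole pts 420 [[0.383, 0.251, 0.0], [0.431, 0.268, 0.01], [0.477, 0.351, 0.025]]
base ((623.721435546875, -7.500938415527344), (179.92428588867188, 174.6192169189453), 75.04666137695312)
```

Roller positions are about (0.459, -0.264) and (0.4585, -0.0865). The tray is yawed about -6°. I'll move over the tray for a wrist look.

{"fn": "carry_out", "kwargs": {"moves": [[18,-27,1,0,-1],[18,-27,1,0,-1],[18,-27,1,0,-1],[18,-27,1,0,-1],[18,-27,1,0,-1],[18,-27,1,0,-1],[18,-27,1,0,-1],[18,-27,1,0,-1]]}}

```text
time: 1.57
tcp_pos: [0.4308, 0.3005, 0.3027]
eef_rot: [0.204, 0.979, -0.0, 0.001]
force: [1.2, -0.3, 0.7]
opening: 0.0867
grip_force: 0.0
```

```bash
python3 - <<'E'
from fit import *
d=cam("wrist");W=cloud(d);np.save("w1.npy",W);save(d,"w1");print(d["mount"],bot.read_state()["tcp_pos"],d["C2W"][:3,3])
P=nn(W.reshape(-1,3))
T=box(P,.33,.53,.17,.43,.025,.045); print("tray",len(T),cv2.minAreaRect(T[:,:2].astype(np.float32)*1000),np.median(T[:,2]))
H=box(P,.38,.48,.25,.37,-.01,.02); print("hole",len(H),H.min(0),H.max(0))
E
```

```text
[[ 9.27680920e-05 -9.55502486e-01 -2.94983033e-01  8.10599402e-02]
 [ 9.99999501e-01 -2.04724262e-04  9.77624319e-04 -2.18155097e-04]
 [-9.94512652e-04 -2.94982977e-01  9.55501991e-01 -9.32031374e-02]
 [ 0.00000000e+00  0.00000000e+00  0.00000000e+00  1.00000000e+00]] [0.43368092 0.29685299 0.30287347] [0.35634677 0.33276722 0.39578574]
tray 11242 ((432.5126647949219, 301.465087890625), (200.25550842285156, 131.04385375976562), 84.29573822021484) 0.0369000372445584
hole 1712 [0.38000216 0.25000446 0.00265191] [0.47991411 0.35053082 0.01998116]
```

View pics/w1.png

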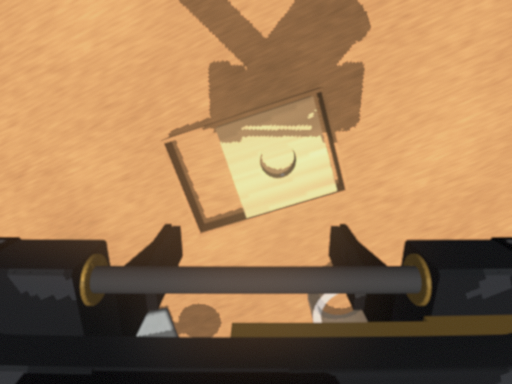

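The wrist view shows the tray with the hole at about (278,159).

```bash
cat >> fit.py <<'E'
def hole(d,W,u,v,zp):
    m=(W[...,2]<zp-.004).astype(np.uint8); n,l,st,_=cv2.connectedComponentsWithStats(m,connectivity=4)
    k=l[v,u]; c,_=cv2.findContours((l==k).astype(np.uint8),cv2.RETR_EXTERNAL,cv2.CHAIN_APPROX_NONE); c=max(c,key=len)
    p=cv2.undistortPoints(c.astype(np.float64),d["K"],np.array(d["dist"],float)).reshape(-1,2)
    r=np.c_[p,np.ones(len(p))]@d["C2W"][:3,:3].T; o=d["C2W"][:3,3]
    Q=o+r*((zp-o[2])/r[:,2])[:,None]
    s=least_squares(lambda c:np.hypot(*(Q[:,:2]-c[:2]).T)-c[2],[*Q[:,:2].mean(0),.022],loss="soft_l1",f_scale=.001)
    return st[k,4],s.x.round(4)
E
python3 - <<'E'
from fit import *
d=cam("wrist");W=cloud(d)
for a in range(145,172,4): print(a,(W[a,262:296:4,2]*1000).round(0))
for u,v in [(278,152),(278,158),(290,165)]: print(hole(d,W,u,v,.0365), W[v,u])
E
```

```text
145 [37. 14. 13. 12. 13. 12. 14. 13. 12.]
149 [38. 13. 14. 11. 14. 13. 12. 11. 12.]
153 [38. 14. 13. 14. 11. 12. 12. 13. 13.]
157 [22. 13. 13. 14. 12. 16. 13. 13. 13.]
161 [36. 13. 14. 15. 14. 14. 13. 13. 15.]
165 [36. 19. 13. 12. 12. 12. 14. 14. 28.]
169 [37. 37. 24. 13. 14. 13. 19. 30. 36.]
(np.int32(1001), array([0.4348, 0.3287, 0.021 ])) [0.43409176 0.32805647 0.01280888]
(np.int32(1001), array([0.4348, 0.3287, 0.021 ])) [0.44105793 0.32510438 0.01369659]
(np.int32(1001), array([0.4348, 0.3287, 0.021 ])) [0.4556991  0.33573592 0.01369409]
```

{"fn": "carry_out", "kwargs": {"moves": [[7,-29,3,-10,-1],[7,-29,3,-10,-1],[7,-29,3,-10,-1],[7,-29,3,-10,-1],[7,-29,3,-10,-1],[7,-29,3,-10,-1],[7,-29,3,-10,-1],[7,-29,3,-10,-1]]}}

```text
time: 2.33
tcp_pos: [0.5007, 0.0086, 0.3332]
eef_rot: [0.29, 0.957, -0.001, 0.001]
force: [-0.1, -0.9, -0.1]
opening: 0.087
grip_force: 0.0
```

```bash
python3 - <<'E'
from fit import *
d=cam("wrist");W=cloud(d);np.save("w2.npy",W);save(d,"w2");print(bot.read_state()["tcp_pos"],d["C2W"][:3,3])
P=nn(W.reshape(-1,3))
for nm,y0,y1 in [("L",.04,.18),("R",-.17,-.06)]:
    T=box(P,.55,.75,y0,y1,.07,.115)
    if len(T)>20: print(nm,len(T),cv2.minEnclosingCircle(T[:,:2].astype(np.float32)*1000),np.median(T[:,2]))
E
```

```text
[0.50054503 0.00969444 0.33291199] [0.4330554  0.05365052 0.42617491]
L 2328 ((647.4219970703125, 95.99685668945312), 36.15446090698242) 0.09595565049801083
R 649 ((611.2296752929688, -105.46141052246094), 45.44554138183594) 0.08577068438296204
```

View pics/w2.png

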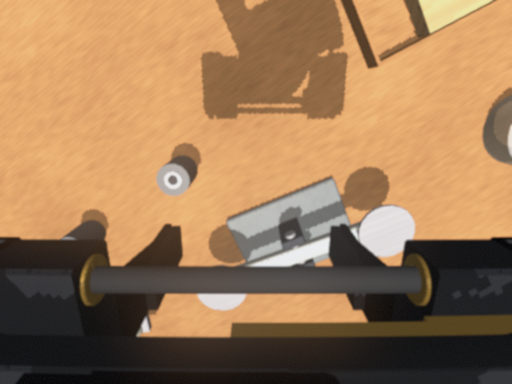

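Wrist view shows the left pan at (385,231), the right pan at (221,290) partly hidden, and the nearer roller at (173,179). Next is the right pan fit.

```bash
python3 - <<'E'
from fit import *
from scipy.spatial import ConvexHull
for f in ["scene","side","w2"]:
    P=nn(np.load(f+".npy").reshape(-1,3))
    for nm,a,b in [("L",.085,.18),("R",-.17,-.1)]:
        T=box(P,.55,.75,a,b,.07,.11)[:,:2]
        h=T[ConvexHull(T).vertices]; h=h[(h[:,1]>.09)|(h[:,1]<-.105)]
        print(f,nm,len(T),circ(h,.034,T.mean(0)),np.median(box(P,.55,.75,a,b,.07,.11)[:,2]))
P=nn(np.load("w2.npy").reshape(-1,3)); c=np.array([.4585,-.0865])
T=P[(np.hypot(*(P[:,:2]-c).T)<.04)&(P[:,2]>.055)]; print(cv2.minEnclosingCircle(T[:,:2].astype(np.float32)*1000),np.median(T[:,2]))
s=bot.read_state();R=Ro.from_quat(s["eef_rot"]).as_matrix();print(s["tcp_pos"],R[:,1])
E
```

```text
scene L 324 (array([0.6499, 0.0989]), np.float64(0.0007)) 0.09558713755983528
scene R 230 (array([ 0.6089, -0.1166]), np.float64(0.0006)) 0.08575276837786477
side L 223 (array([0.6482, 0.098 ]), np.float64(0.0007)) 0.09403285885648216
side R 474 (array([ 0.608 , -0.1173]), np.float64(0.0005)) 0.08485371953007187
w2 L 1677 (array([0.6491, 0.0976]), np.float64(0.0006)) 0.09600958128571646
w2 R 595 (array([ 0.6089, -0.117 ]), np.float64(0.0004)) 0.08582682340625791
((458.9694519042969, -87.10910034179688), 21.462167739868164) 0.06298731211370573
[0.50054503 0.00969444 0.33291199] [ 5.56210113e-01  8.31041653e-01 -2.84189025e-04]
```

{"fn": "carry_out", "kwargs": {"moves": [[-4.2,-9.7,-13,0,-1],[-4.2,-9.7,-13,0,-1],[-4.2,-9.7,-13,0,-1],[-4.2,-9.7,-13,0,-1],[-4.2,-9.7,-13,0,-1],[-4.2,-9.7,-13,0,-1],[-4.2,-9.7,-13,0,-1]]}}

```text
time: 2.97
tcp_pos: [0.4583, -0.0827, 0.203]
eef_rot: [0.288, 0.958, 0.0, 0.0]
force: [0.8, -0.3, -0.4]
opening: 0.0871
grip_force: 0.0
```

```bash
cat > look.py <<'E'
from fit import *
import sys
cx,cy,zt=map(float,sys.argv[1:4])
s=bot.read_state();print(s["tcp_pos"],s["force"],s["opening"],s["time"])
d=cam("wrist");W=cloud(d);P=nn(W.reshape(-1,3));c=np.array([cx,cy])
T=P[(np.hypot(*(P[:,:2]-c).T)<.05)&(abs(P[:,2]-zt)<.006)]
if len(T)>10: print(len(T),T.min(0),T.max(0),cv2.minEnclosingCircle(T[:,:2].astype(np.float32)*1000),np.median(T[:,2]))
print(bot.read_state()["tcp_pos"])
if len(sys.argv)>4: save(d,sys.argv[4])
E
python3 look.py .4588 -.087 .062
```

```text
[ 0.45831932 -0.0827376   0.20298304] [ 0.76359388 -0.293604   -0.42065266] 0.08711652312899863 2.9667
2005 [ 0.43817761 -0.10802942  0.05607366] [ 0.48006919 -0.06617989  0.06584874] ((459.1031799316406, -87.09327697753906), 21.05619239807129) 0.06306953310820138
[ 0.45895635 -0.08282619  0.20380462]
```

{"fn": "carry_out", "kwargs": {"moves": [[0.1,-0.4,-4,0,-1],[0.1,-0.4,-8,0,-1],[0.1,-0.4,-10.4,0,-1],[0.1,-0.4,-10.4,0,-1],[0.1,-0.4,-10.4,0,1],[0.1,-0.4,-10.4,0,1],[0.1,-0.4,-10.4,0,1],[0.1,-0.4,-10.4,0,1]], "newtons": 25}}

```text
time: 3.68
tcp_pos: [0.4605, -0.0884, 0.1007]
eef_rot: [0.288, 0.958, -0.0, 0.002]
force: [-0.1, 0.5, 0.9]
opening: 0.0678
grip_force: 0.0
```

{"fn": "carry_out", "kwargs": {"moves": [[0,0,0,0,1],[0,0,0,0,1],[0,0,4,0,1],[0,0,8,0,1],[0,0,8,0,1]]}}

```text
time: 4.1
tcp_pos: [0.4628, -0.0896, 0.186]
eef_rot: [0.289, 0.957, -0.0, 0.006]
force: [1.3, -0.2, 1.1]
opening: 0.035
grip_force: 0.0
```

The fingers are slow and missed the roller. I'll reopen, check, and retry with longer closing.

{"fn": "carry_out", "kwargs": {"moves": [[0,0,0,0,-1],[0,0,0,0,-1],[0,0,0,0,-1],[0,0,0,0,-1],[0,0,0,0,-1],[0,0,0,0,-1],[0,0,0,0,-1],[0,0,0,0,-1]]}}

```text
time: 4.77
tcp_pos: [0.4584, -0.0879, 0.1779]
eef_rot: [0.288, 0.957, 0.0, -0.0]
force: [0.3, -0.6, -0.4]
opening: 0.0803
grip_force: 0.0
```

```bash
python3 look.py .4588 -.087 .062
```

```text
[ 0.45843675 -0.08794713  0.17787907] [ 0.28697887 -0.63762407 -0.40962447] 0.0802721605301031 4.7667
2457 [ 0.43825701 -0.10805379  0.05606994] [ 0.48012365 -0.06622198  0.06566411] ((459.0783996582031, -87.00138854980469), 21.060468673706055) 0.06306534942892464
[ 0.45851362 -0.08797727  0.17800086]
```

Undisturbed. Descend again, with a full close.

{"fn": "carry_out", "kwargs": {"moves": [[0,0.1,-4,0,-1],[0,0.1,-7.9,0,-1],[0,0.1,-7.9,0,1],[0,0.1,-7.9,0,1],[0,0.1,-7.9,0,1],[0,0.1,-7.9,0,1],[0,0.1,-7.9,0,1],[0,0.1,-7.9,0,1]]}}

```text
time: 5.48
tcp_pos: [0.46, -0.0875, 0.1013]
eef_rot: [0.288, 0.957, -0.0, 0.002]
force: [0.4, 0.2, 0.0]
opening: 0.0548
grip_force: 0.0
```

{"fn": "carry_out", "kwargs": {"moves": [[0,0,0,0,1],[0,0,0,0,1],[0,0,0,0,1],[0,0,0,0,1],[0,0,0,0,1]]}}

```text
time: 5.9
tcp_pos: [0.4591, -0.0872, 0.1]
eef_rot: [0.288, 0.957, -0.0, 0.001]
force: [-1.5, 0.3, 7.0]
opening: 0.0414
grip_force: 25.0
```

{"fn": "carry_out", "kwargs": {"moves": [[0,0,4,0,1],[0,0,8,0,1],[0,0,12,0,1],[4,-1,12,0,1],[8,-2,12,0,1],[12,-2.5,12,0,1],[15,-3,12,0,1],[15,-3,12,0,1]]}}

```text
time: 6.57
tcp_pos: [0.6124, -0.1178, 0.2177]
eef_rot: [0.289, 0.957, 0.0, 0.001]
force: [-1.6, -0.4, -2.6]
opening: 0.0411
grip_force: 25.0
```

{"fn": "carry_out", "kwargs": {"moves": [[0,0,0,0,1],[0,0,0,0,1]]}}

```text
time: 6.73
tcp_pos: [0.6076, -0.1167, 0.2177]
eef_rot: [0.288, 0.957, 0.0, -0.002]
force: [-0.6, -0.4, -2.0]
opening: 0.0415
grip_force: 25.0
```

{"fn": "carry_out", "kwargs": {"moves": [[0.1,0,-1.3,0,1],[0.1,0,-2.4,0,1],[0.1,0,-2.6,0,1],[0.1,0,-2.7,0,1],[0.1,0,-2.8,0,1],[0.1,0,-2.9,0,1]]}}

```text
time: 7.23
tcp_pos: [0.6096, -0.1171, 0.1906]
eef_rot: [0.289, 0.957, -0.0, 0.0]
force: [0.8, -0.2, -1.8]
opening: 0.0411
grip_force: 25.0
```

{"fn": "carry_out", "kwargs": {"moves": [[0,0,-0.1,0,1],[0,0,-0.2,0,1],[0,0,-0.3,0,1],[0,0,-0.4,0,1]]}}

```text
time: 7.57
tcp_pos: [0.6097, -0.1171, 0.1864]
eef_rot: [0.288, 0.957, -0.0, 0.0]
force: [0.2, -0.3, -3.1]
opening: 0.0414
grip_force: 25.0
```

{"fn": "carry_out", "kwargs": {"moves": [[0,0,-0.1,0,1],[0,0,-0.15,0,1]]}}

```text
time: 7.73
tcp_pos: [0.6096, -0.117, 0.1846]
eef_rot: [0.289, 0.957, -0.0, -0.0]
force: [0.4, 0.4, -2.4]
opening: 0.041
grip_force: 25.0
```

{"fn": "carry_out", "kwargs": {"moves": [[0,0,-0.1,0,1],[0,0,-0.15,0,1]]}}

```text
time: 7.9
tcp_pos: [0.6096, -0.117, 0.1831]
eef_rot: [0.289, 0.957, 0.0, -0.0]
force: [-0.1, 0.1, -3.0]
opening: 0.041
grip_force: 25.0
```

{"fn": "carry_out", "kwargs": {"moves": [[0,0,-0.1,0,1],[0,0,-0.15,0,1]]}}

```text
time: 8.07
tcp_pos: [0.6096, -0.117, 0.1816]
eef_rot: [0.288, 0.957, 0.0, -0.0]
force: [1.7, 0.4, -2.2]
opening: 0.0413
grip_force: 25.0
```

{"fn": "carry_out", "kwargs": {"moves": [[0,0,-0.05,0,1],[0,0,-0.1,0,1],[0,0,-0.1,0,1]]}}

```text
time: 8.32
tcp_pos: [0.6097, -0.117, 0.1812]
eef_rot: [0.289, 0.957, 0.0, 0.0]
force: [-0.7, 0.7, 2.0]
opening: 0.0413
grip_force: 25.0
```

```bash
python3 - <<'E'
from fit import *
d=cam("side");W=cloud(d);P=nn(W.reshape(-1,3));print(bot.read_state()["force"])
for nm,a,b in [("L",.085,.18),("R",-.17,-.1)]:
    T=box(P,.55,.75,a,b,.07,.11); print(nm,len(T),np.percentile(T[:,2],[10,50,90]))
cv2.imwrite("pics/s1.png",cv2.resize(d["frame"][120:280,200:360,::-1],(640,640))[:600])
E
```

```text
[-0.4546999  -0.47267399  1.63165203]
L 182 [0.09612764 0.09774996 0.09951884]
R 355 [0.07953214 0.08178198 0.09572913]
```

View pics/s1.png

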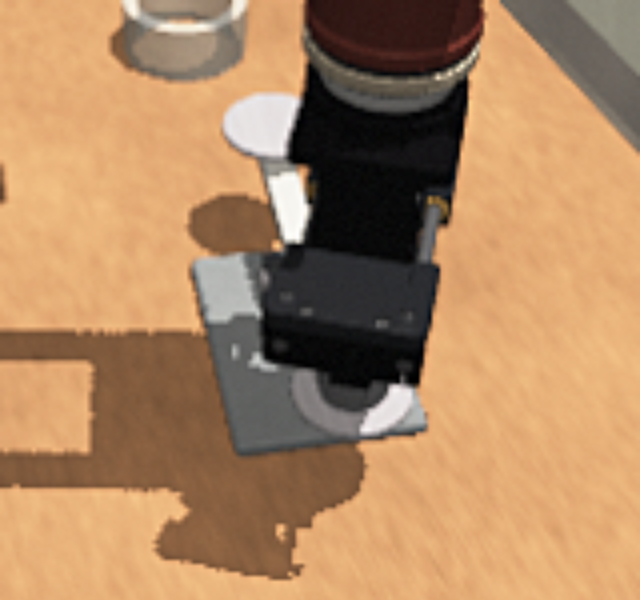

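The roller (crop 350,390) sits on the right pan and contact is felt, so release it and lift.

{"fn": "carry_out", "kwargs": {"moves": [[0,0,0,0,-1],[0,0,0,0,-1],[0,0,0,0,-1],[0,0,0,0,-1],[0,0,0,0,-1],[0,0,1,0,-1],[0,0,4,0,-1],[0,0,8,0,-1]]}}

```text
time: 9.03
tcp_pos: [0.6075, -0.1164, 0.2581]
eef_rot: [0.289, 0.957, 0.0, -0.004]
force: [0.7, 0.0, -0.4]
opening: 0.0842
grip_force: 0.0
```

{"fn": "carry_out", "kwargs": {"moves": [[-4,-3,0,0,-1],[-8,-7,-4,0,-1],[-11,-10,-7,0,-1],[-15,-14.7,-8,0,-1],[-15,-14.7,-8,0,-1],[-15,-14.7,-8,0,-1],[-15,-14.7,-8,0,-1]]}}

```text
time: 9.62
tcp_pos: [0.4563, -0.2662, 0.1794]
eef_rot: [0.29, 0.957, -0.0, -0.002]
force: [-0.4, -0.1, -0.2]
opening: 0.0869
grip_force: 0.0
```

```bash
python3 look.py .459 -.264 .062; python3 - <<'E'
from fit import *
d=cam("side");W=cloud(d);P=nn(W.reshape(-1,3))
T=box(P,.56,.66,-.17,-.06,.13,.16); print(len(T),T[:,:2].min(0),T[:,:2].max(0),np.median(T[:,2]) if len(T) else 0)
E
```

```text
[ 0.45632256 -0.26617982  0.17943315] [-0.40998121 -0.13447608 -0.16712483] 0.08688042633249163 9.6167
2420 [ 0.43872015 -0.28559166  0.05609328] [ 0.48125253 -0.24370861  0.0657196 ] ((459.9972229003906, -264.3936462402344), 21.293663024902344) 0.06304567764249927
[ 0.45811411 -0.26521144  0.18056267]
296 [ 0.58749827 -0.137406  ] [ 0.62850723 -0.09529655] 0.14308245382578128
```

{"fn": "carry_out", "kwargs": {"moves": [[0.1,0,-4,0,-1],[0.1,0,-8,0,-1],[0.1,0,-8,0,1],[0.1,0,-8,0,1],[0.1,0,-8,0,1],[0.1,0,-8,0,1],[0.1,0,-8,0,1],[0.1,0,-8,0,1]]}}

```text
time: 10.38
tcp_pos: [0.4619, -0.2648, 0.103]
eef_rot: [0.288, 0.958, -0.001, 0.002]
force: [-0.5, 0.1, 0.8]
opening: 0.0552
grip_force: 0.0
```

{"fn": "carry_out", "kwargs": {"moves": [[0,0,0,0,1],[0,0,0,0,1],[0,0,0,0,1],[0,0,0,0,1],[0,0,0,0,1]]}}

```text
time: 10.8
tcp_pos: [0.461, -0.2645, 0.1016]
eef_rot: [0.289, 0.957, -0.0, 0.001]
force: [-1.8, 0.4, 5.8]
opening: 0.0417
grip_force: 25.0
```

{"fn": "carry_out", "kwargs": {"moves": [[0,0,4,0,1],[0,0,8,0,1],[0,2,11,0,1],[0,6,13,0,1],[1,10,13,0,1],[2,14,13,0,1],[4,18,13,0,1],[6,21,13,0,1]]}}

```text
time: 11.47
tcp_pos: [0.5199, -0.0517, 0.2305]
eef_rot: [0.289, 0.957, 0.0, -0.0]
force: [1.1, -1.9, -0.6]
opening: 0.0412
grip_force: 25.0
```

{"fn": "carry_out", "kwargs": {"moves": [[3,3,0,0,1],[6,6,0,0,1],[9,9,0,0,1],[11,12,0,0,1],[12.8,15.2,0,0,1],[12.8,15.2,0,0,1],[12.8,15.2,0,0,1]]}}

```text
time: 12.05
tcp_pos: [0.6484, 0.0999, 0.2291]
eef_rot: [0.287, 0.958, -0.0, -0.001]
force: [-0.5, -1.0, -2.5]
opening: 0.0416
grip_force: 25.0
```

{"fn": "carry_out", "kwargs": {"moves": [[0,0,0,0,1],[0,0,0,0,1]]}}

```text
time: 12.22
tcp_pos: [0.6479, 0.097, 0.2302]
eef_rot: [0.289, 0.957, -0.0, -0.001]
force: [-0.3, 0.3, -1.6]
opening: 0.0415
grip_force: 25.0
```

{"fn": "carry_out", "kwargs": {"moves": [[0.1,0,-1.3,0,1],[0.1,0,-2.2,0,1],[0.1,0,-2.4,0,1],[0.1,0,-2.5,0,1],[0.1,0,-2.6,0,1],[0.1,0,-2.65,0,1]]}}

```text
time: 12.72
tcp_pos: [0.6496, 0.0978, 0.2042]
eef_rot: [0.289, 0.957, 0.0, 0.0]
force: [-0.5, 0.2, -2.1]
opening: 0.0416
grip_force: 25.0
```

{"fn": "carry_out", "kwargs": {"moves": [[0,0,-0.08,0,1],[0,0,-0.16,0,1]]}}

```text
time: 12.88
tcp_pos: [0.6499, 0.098, 0.2031]
eef_rot: [0.288, 0.957, 0.0, 0.0]
force: [-0.9, 0.2, -2.6]
opening: 0.0413
grip_force: 25.0
```

{"fn": "carry_out", "kwargs": {"moves": [[0,0,-0.08,0,1],[0,0,-0.16,0,1]]}}

```text
time: 13.05
tcp_pos: [0.6497, 0.0981, 0.2012]
eef_rot: [0.288, 0.957, 0.0, 0.0]
force: [1.2, 0.2, -1.4]
opening: 0.0413
grip_force: 25.0
```

{"fn": "carry_out", "kwargs": {"moves": [[0,0,-0.05,0,1],[0,0,-0.1,0,1]]}}

```text
time: 13.22
tcp_pos: [0.6497, 0.098, 0.2003]
eef_rot: [0.288, 0.957, 0.0, 0.0]
force: [-0.8, -0.2, 1.4]
opening: 0.0414
grip_force: 25.0
```

{"fn": "carry_out", "kwargs": {"moves": [[0,0,-0.05,0,1],[0,0,-0.05,0,1]]}}

```text
time: 13.38
tcp_pos: [0.6497, 0.0981, 0.1998]
eef_rot: [0.288, 0.957, 0.0, 0.0]
force: [-2.1, 0.9, 0.5]
opening: 0.041
grip_force: 25.0
```

Contact felt, so release and watch.

{"fn": "carry_out", "kwargs": {"moves": [[0,0,0,0,-1],[0,0,0,0,-1],[0,0,0,0,-1],[0,0,0,0,-1],[0,0,0,0,-1],[0,0,1,0,-1],[0,0,4,0,-1],[0,0,8,0,-1]]}}

```text
time: 14.05
tcp_pos: [0.6475, 0.0979, 0.2766]
eef_rot: [0.289, 0.957, -0.001, -0.004]
force: [0.6, 0.9, -0.9]
opening: 0.0841
grip_force: 0.0
```

{"fn": "carry_out", "kwargs": {"moves": [[-4,0,0,0,-1],[-8,0,0,0,-1],[-12,0,0,0,-1],[-12,0,0,0,-1],[-12,0,0,0,-1],[-12,0,0,0,-1],[-12,0,0,0,-1],[-12,0,0,0,-1]]}}

```text
time: 14.72
tcp_pos: [0.5311, 0.0979, 0.2803]
eef_rot: [0.289, 0.957, 0.0, 0.001]
force: [0.5, -0.5, -0.6]
opening: 0.087
grip_force: 0.0
```

```bash
cat > bal.py <<'E'
from fit import *
import time
print(bot.read_state()["time"])
d=cam("side");W=cloud(d);P=nn(W.reshape(-1,3))
for nm,c in [("R",(.608,-.1168)),("L",(.649,.098))]:
    T=P[(np.hypot(*(P[:,:2]-c).T)<.04)&(P[:,2]>.12)&(P[:,2]<.18)]
    if len(T): zt=np.percentile(T[:,2],90); Q=T[abs(T[:,2]-zt)<.005]; print(nm,len(T),zt,np.median(Q[:,2]),(Q.min(0)+Q.max(0))/2)
E
python3 bal.py
```

```text
14.7167
R 359 0.1445224430417264 0.143453610430759 [ 0.60821637 -0.11615516  0.14265219]
L 338 0.16040315020356088 0.15962964955645353 [0.64733956 0.09698979 0.15883704]
```

R is still down. A small difference tips slowly, so I'll wait a few seconds and check again.

{"fn": "carry_out", "kwargs": {"moves": [[0,0,0,0,-1],[0,0,0,0,-1],[0,0,0,0,-1],[0,0,0,0,-1],[0,0,0,0,-1],[0,0,0,0,-1],[0,0,0,0,-1],[0,0,0,0,-1]]}}

```text
time: 15.43
tcp_pos: [0.5296, 0.098, 0.2796]
eef_rot: [0.288, 0.957, 0.0, 0.0]
force: [0.1, 0.1, -0.2]
opening: 0.0871
grip_force: 0.0
```

{"fn": "carry_out", "kwargs": {"moves": [[0,0,0,0,-1],[0,0,0,0,-1],[0,0,0,0,-1],[0,0,0,0,-1],[0,0,0,0,-1],[0,0,0,0,-1],[0,0,0,0,-1],[0,0,0,0,-1]]}}

```text
time: 16.1
tcp_pos: [0.5296, 0.098, 0.2796]
eef_rot: [0.289, 0.957, 0.0, 0.0]
force: [-0.2, 0.1, 0.3]
opening: 0.087
grip_force: 0.0
```

{"fn": "carry_out", "kwargs": {"moves": [[0,0,0,0,-1],[0,0,0,0,-1],[0,0,0,0,-1],[0,0,0,0,-1],[0,0,0,0,-1],[0,0,0,0,-1],[0,0,0,0,-1],[0,0,0,0,-1]]}}

```text
time: 16.77
tcp_pos: [0.5296, 0.098, 0.2796]
eef_rot: [0.289, 0.957, 0.0, 0.0]
force: [-0.6, 0.3, -0.7]
opening: 0.0874
grip_force: 0.0
```

```bash
python3 bal.py
```

```text
16.7667
R 361 0.14445057015386753 0.14342543043761635 [ 0.60834413 -0.11695992  0.14277911]
L 335 0.16031444161977979 0.15957278150298426 [0.64732454 0.09693681 0.15881311]
```

{"fn": "carry_out", "kwargs": {"moves": [[2,-4,0,0,-1],[4,-8,0,0,-1],[6,-12,0,0,-1],[7,-16,0,0,-1],[7.9,-19,0,0,-1],[7.9,-21.5,0,0,-1],[7.9,-21.5,-1,0,-1],[7.9,-21.5,-1,0,-1]]}}

```text
time: 17.48
tcp_pos: [0.6078, -0.1183, 0.2674]
eef_rot: [0.29, 0.957, 0.0, -0.002]
force: [-0.1, 1.2, -0.5]
opening: 0.0872
grip_force: 0.0
```

```bash
python3 look.py .608 -.117 .143; python3 bal.py
```

```text
[ 0.60778284 -0.11833804  0.26739981] [-0.06319452  1.16179412 -0.51789285] 0.08716184944366394 17.4833
2289 [ 0.5885747  -0.13730339  0.13706114] [ 0.63053313 -0.09586269  0.14677276] ((609.5265502929688, -116.7358169555664), 21.125301361083984) 0.1442348714942355
[ 0.60775806 -0.11699894  0.26789695]
17.5333
R 308 0.14439721185992496 0.14335918762653066 [ 0.60756438 -0.12055508  0.14272031]
L 340 0.1600898889053089 0.15948216337946974 [0.64662404 0.09801671 0.15878656]
```

R remains down, so it is the heavier one. Grasp it.

{"fn": "carry_out", "kwargs": {"moves": [[0.15,0,-4,0,-1],[0.15,0,-7.5,0,-1],[0.15,0,-8.7,0,1],[0.15,0,-8.7,0,1],[0.15,0,-8.7,0,1],[0.15,0,-8.7,0,1],[0.15,0,-8.7,0,1],[0.15,0,-8.7,0,1]]}}

```text
time: 18.25
tcp_pos: [0.6113, -0.1173, 0.185]
eef_rot: [0.288, 0.958, -0.0, 0.002]
force: [-0.3, 0.3, -0.2]
opening: 0.0551
grip_force: 0.0
```

{"fn": "carry_out", "kwargs": {"moves": [[0,0,0,0,1],[0,0,0,0,1],[0,0,0,0,1],[0,0,0,0,1]]}}

```text
time: 18.58
tcp_pos: [0.6105, -0.1173, 0.1835]
eef_rot: [0.289, 0.957, -0.0, 0.001]
force: [-0.8, -0.7, 4.8]
opening: 0.0415
grip_force: 25.0
```

{"fn": "carry_out", "kwargs": {"moves": [[0,0,2,0,1],[0,0,6,0,1],[-3,2,8,0,1],[-7,4,8,0,1],[-11,6,8,0,1],[-14,9,8,0,1],[-16,12,8,0,1],[-17,16,8,0,1]]}}

```text
time: 19.25
tcp_pos: [0.4368, 0.0429, 0.2613]
eef_rot: [0.29, 0.957, -0.001, -0.001]
force: [0.7, 0.9, -2.7]
opening: 0.0411
grip_force: 25.0
```

{"fn": "carry_out", "kwargs": {"moves": [[0,4,0,0,1],[0,8,0,0,1],[0,12,0,0,1],[0,16,0,0,1],[0,20,0,0,1],[0,24,0,0,1],[-0.5,28,0,0,1],[-0.5,28.6,0,0,1]]}}

```text
time: 19.92
tcp_pos: [0.4333, 0.3338, 0.2618]
eef_rot: [0.287, 0.958, 0.001, -0.001]
force: [-0.4, -1.0, -1.5]
opening: 0.0412
grip_force: 25.0
```

```bash
python3 bal.py; python3 - <<'E'
from fit import *
s=bot.read_state();print(s["tcp_pos"],s["opening"],s["grip_force"],s["force"])
d=cam("wrist");save(d,"w3");W=cloud(d);P=nn(W.reshape(-1,3))
E
```

```text
19.9167
L 241 0.14304648588833757 0.14177724681986142 [0.64711236 0.09794914 0.14198059]
[0.43367718 0.33228875 0.2615557 ] 0.04117429468736168 24.990300755143835 [-0.39628702 -1.13015367 -1.80611826]
```

View pics/w3.png

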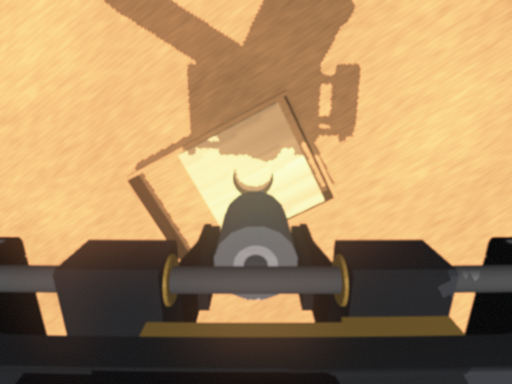

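The view shows the held roller (255,255) with the hole just beyond it at (252,178). The lighter roller stays on the left pan. I'll refine the hole position.

```bash
python3 - <<'E'
from fit import *
d=cam("wrist");W=cloud(d);print(bot.read_state()["tcp_pos"])
print(hole(d,W,252,178,.0365),W[178,252])
d=cam("side");W=cloud(d)
P=nn(np.load("w1.npy").reshape(-1,3))
# roller's top in grip
d=cam("wrist");W=cloud(d);P=nn(W.reshape(-1,3));s=bot.read_state()
T=P[(np.hypot(*(P[:,:2]-s["tcp_pos"][:2]).T)<.03)]
print(s["tcp_pos"],np.percentile(T[:,2],[0,25,50,75,95]))
T=T[abs(T[:,2]-.222)<.006]
if len(T)>20: print(len(T),cv2.minEnclosingCircle(T[:,:2].astype(np.float32)*1000),np.median(T[:,2]))
for n,uv in [("scene",(393,230)),("side",(172,138))]:
    W=np.load(n+".npy");d=cam(n)
    print(n,hole(d,W,*uv,.0365),W[uv[1],uv[0]])
E
```

```text
[0.43440225 0.32876969 0.26141014]
(np.int32(1131), array([0.4342, 0.3291, 0.0206])) [0.43985395 0.32163762 0.01249667]
[0.43503576 0.32748564 0.26184915] [0.01082162 0.21728632 0.2559976  0.29935685 0.30687489]
3571 ((427.8791198730469, 332.2630920410156), 27.81070899963379) 0.22208465556563683
scene (np.int32(124), array([0.4378, 0.3295, 0.0192])) [0.41093658 0.32674906 0.01739326]
side (np.int32(87), array([0.4341, 0.3247, 0.0188])) [0.4346865  0.34873972 0.02181805]
```

{"fn": "carry_out", "kwargs": {"moves": [[0,0.1,-4,0,1],[0,0.1,-8,0,1],[0,0.1,-10.5,0,1],[0,0.1,-11.4,0,1],[0,0.1,-11.4,0,1],[0,0.1,-11.4,0,1]], "newtons": 35}}

```text
time: 20.77
tcp_pos: [0.436, 0.3293, 0.1495]
eef_rot: [0.289, 0.957, 0.0, 0.0]
force: [-0.2, 0.8, -1.9]
opening: 0.0417
grip_force: 35.0
```

```bash
python3 -c "
from h import *
for i in range(3): cam('side')
s=bot.read_state();print(s['tcp_pos'],s['force'])"
```

```text
[0.43687566 0.33034034 0.15123981] [-0.22742552 -0.02275697 -1.57748595]
```

{"fn": "carry_out", "kwargs": {"moves": [[-0.2,-0.1,-0.3,0,1],[-0.2,-0.1,-0.8,0,1],[-0.2,-0.1,-0.8,0,1],[-0.2,-0.1,-0.8,0,1],[-0.2,-0.1,-0.8,0,1]]}}

```text
time: 21.33
tcp_pos: [0.4331, 0.3287, 0.1405]
eef_rot: [0.288, 0.957, -0.0, -0.0]
force: [0.1, -0.9, -2.5]
opening: 0.0409
grip_force: 35.0
```

{"fn": "carry_out", "kwargs": {"moves": [[0,0,-0.1,0,1],[0,0,-0.2,0,1],[0,0,-0.3,0,1]]}}

```text
time: 21.58
tcp_pos: [0.4333, 0.3287, 0.1375]
eef_rot: [0.288, 0.957, 0.0, 0.0]
force: [0.7, 0.3, -1.8]
opening: 0.041
grip_force: 35.0
```

{"fn": "carry_out", "kwargs": {"moves": [[0.1,0,-0.1,0,1],[0.1,0,-0.2,0,1],[0.1,0,-0.2,0,1]]}}

```text
time: 21.83
tcp_pos: [0.4341, 0.3286, 0.1352]
eef_rot: [0.289, 0.957, -0.0, -0.0]
force: [0.4, -0.8, -2.9]
opening: 0.0411
grip_force: 35.0
```

{"fn": "carry_out", "kwargs": {"moves": [[0,0,-0.1,0,1],[0,0,-0.2,0,1],[0,0,-0.2,0,1]]}}

```text
time: 22.08
tcp_pos: [0.4344, 0.3286, 0.1335]
eef_rot: [0.288, 0.957, 0.0, 0.0]
force: [-0.2, 0.8, -1.2]
opening: 0.0409
grip_force: 35.0
```

Foot is about 4 mm below the face with no force, so it is in the hole.

{"fn": "carry_out", "kwargs": {"moves": [[0,0,-0.1,0,1],[0,0,-0.2,0,1],[0,0,-0.2,0,1]]}}

```text
time: 22.33
tcp_pos: [0.4345, 0.3286, 0.1316]
eef_rot: [0.289, 0.957, 0.0, 0.0]
force: [2.4, -1.1, -0.8]
opening: 0.0411
grip_force: 35.0
```

{"fn": "carry_out", "kwargs": {"moves": [[0,0,-0.1,0,1],[0,0,-0.2,0,1],[0,0,-0.2,0,1]]}}

```text
time: 22.58
tcp_pos: [0.4345, 0.3286, 0.1296]
eef_rot: [0.289, 0.957, 0.0, 0.0]
force: [2.1, -2.3, -0.8]
opening: 0.0412
grip_force: 35.0
```

{"fn": "carry_out", "kwargs": {"moves": [[0,0,-0.1,0,1],[0,0,-0.2,0,1],[0,0,-0.2,0,1]]}}

```text
time: 22.83
tcp_pos: [0.4345, 0.3286, 0.1276]
eef_rot: [0.289, 0.957, 0.0, 0.0]
force: [3.0, -2.4, 0.4]
opening: 0.0414
grip_force: 35.0
```

A slight lateral wall force shows, so I yield to it and keep pressing.

{"fn": "carry_out", "kwargs": {"moves": [[0.05,-0.05,-0.1,0,1],[0.05,-0.05,-0.2,0,1],[0.05,-0.05,-0.2,0,1]]}}

```text
time: 23.08
tcp_pos: [0.4347, 0.3283, 0.1254]
eef_rot: [0.289, 0.957, 0.0, -0.0]
force: [2.1, -0.9, -0.1]
opening: 0.0414
grip_force: 35.0
```

{"fn": "carry_out", "kwargs": {"moves": [[0,0,-0.1,0,1],[0,0,-0.2,0,1],[0,0,-0.2,0,1]]}}

```text
time: 23.33
tcp_pos: [0.4347, 0.3283, 0.1234]
eef_rot: [0.289, 0.957, 0.0, 0.0]
force: [2.1, -1.4, -0.4]
opening: 0.0411
grip_force: 35.0
```

{"fn": "carry_out", "kwargs": {"moves": [[0,0,-0.1,0,1],[0,0,-0.2,0,1],[0,0,-0.2,0,1]]}}

```text
time: 23.58
tcp_pos: [0.4345, 0.3281, 0.121]
eef_rot: [0.289, 0.957, -0.0, -0.0]
force: [3.7, -0.2, -4.7]
opening: 0.0409
grip_force: 35.0
```

{"fn": "carry_out", "kwargs": {"moves": [[0.03,0,-0.1,0,1],[0.03,0,-0.2,0,1],[0.03,0,-0.3,0,1],[0.03,0,-0.3,0,1]]}}

```text
time: 23.92
tcp_pos: [0.4349, 0.3282, 0.1183]
eef_rot: [0.289, 0.957, 0.0, -0.0]
force: [2.7, -0.3, -1.0]
opening: 0.041
grip_force: 35.0
```

{"fn": "carry_out", "kwargs": {"moves": [[0,0,-0.1,0,1],[0,0,-0.2,0,1],[0,0,-0.2,0,1]]}}

```text
time: 24.17
tcp_pos: [0.4349, 0.3282, 0.1163]
eef_rot: [0.289, 0.957, -0.0, -0.0]
force: [2.9, -0.7, -1.9]
opening: 0.0413
grip_force: 35.0
```

{"fn": "carry_out", "kwargs": {"moves": [[0,0,-0.1,0,1],[0,0,-0.15,0,1],[0,0,-0.15,0,1]]}}

```text
time: 24.42
tcp_pos: [0.4349, 0.3282, 0.1149]
eef_rot: [0.289, 0.957, -0.0, -0.0]
force: [3.1, -0.9, -0.5]
opening: 0.0409
grip_force: 35.0
```

{"fn": "carry_out", "kwargs": {"moves": [[0,0,-0.1,0,1],[0,0,-0.15,0,1],[0,0,-0.15,0,1]]}}

```text
time: 24.67
tcp_pos: [0.435, 0.3282, 0.1136]
eef_rot: [0.288, 0.957, 0.0, 0.0]
force: [1.2, -1.2, 1.2]
opening: 0.0408
grip_force: 35.0
```

{"fn": "carry_out", "kwargs": {"moves": [[0,0,-0.1,0,1],[0,0,-0.15,0,1],[0,0,-0.15,0,1]]}}

```text
time: 24.92
tcp_pos: [0.4351, 0.3282, 0.1125]
eef_rot: [0.288, 0.957, 0.0, 0.0]
force: [0.1, -2.2, 7.1]
opening: 0.0413
grip_force: 35.0
```

Firm floor contact (about 10 N). Release and retreat.

{"fn": "carry_out", "kwargs": {"moves": [[0,0,0.1,0,-1],[0,0,0.1,0,-1],[0,0,0.1,0,-1],[0,0,0.1,0,-1],[0,0,0.1,0,-1],[0,0,2,0,-1],[0,0,6,0,-1],[0,0,10,0,-1]]}}

```text
time: 25.58
tcp_pos: [0.4334, 0.3273, 0.2109]
eef_rot: [0.289, 0.957, -0.002, -0.002]
force: [1.6, 0.5, -1.1]
opening: 0.084
grip_force: 0.0
```

{"fn": "carry_out", "kwargs": {"moves": [[-3,3,4,0,-1],[-6,6,6,0,-1],[-6,10,6,0,-1],[-6,14,6,0,-1],[-6,14,6,0,-1],[-6,14,6,0,-1]]}}

```text
time: 26.08
tcp_pos: [0.374, 0.4708, 0.272]
eef_rot: [0.287, 0.958, 0.0, -0.0]
force: [0.3, 0.4, 0.5]
opening: 0.0871
grip_force: 0.0
```

```bash
python3 bal.py; python3 - <<'E'
from fit import *
for n in ["side","scene"]:
    d=cam(n);W=cloud(d);P=nn(W.reshape(-1,3));c=(.435,.328)
    T=P[(np.hypot(*(P[:,:2]-c).T)<.03)&(P[:,2]>.06)&(P[:,2]<.12)]
    print(n,len(T),(T.min(0)+T.max(0))/2,np.percentile(T[:,2],[20,50,80]))
    I=P[(np.hypot(*(P[:,:2]-c).T)<.04)&(P[:,2]>.025)&(P[:,2]<.045)];print(np.median(I[:,2]))
    save(d,n+"9")
E
```

```text
26.0833
L 242 0.14290584026111552 0.1418466612367123 [0.64679033 0.09857444 0.14177947]
side 146 [0.4335684  0.32746795 0.06768039] [0.06614444 0.0720401  0.07364588]
0.03498777129915409
scene 182 [0.43702988 0.32908513 0.06860034] [0.06851367 0.07267107 0.07413515]
0.035193741357493646
```

View pics/side9.png

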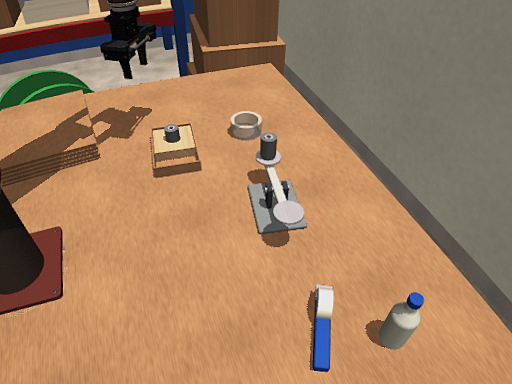

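The heavier roller stands home in the insert at (172,132), with its top at about 73 mm, so its centre is about 42 mm. The lighter one stands on the left pan at (268,147), and the bystanders are unmoved. Handing in.

```bash
python3 -c "
from plant import order
print(order.close_job())"
```

```text
the job is handed in; nothing more can be done
None
```

The job is handed in (no verdict shown): the roller whose side dropped is released upright and fully home in the insert's hole by my measurements, the lighter one stands on the left pan, and the tape roll, bottle and tape gun show no sign of having moved.

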